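# Rock the faulty solenoid coil off its pins on the injection pump

## Robot

A 6-joint arm with a two-finger parallel gripper is mounted at the origin on the work surface. World frame = base frame: x ahead of the robot, y to its left, z up, the work surface at z = 0. Lengths are in m, angles in rad, forces in N, time in s.
With the tool pointing down it reaches from about 0.375 to 0.9 m from the base axis. Payload 3.1 kg.
Tool frame: the origin (TCP) lies on the centre line of the jaws, within the pads' length; the fingertips stand robot.tip_reach ahead of it and the grasp point (between the pads) lies 8 mm behind it (robot.tip_reach is the distance from the TCP to the fingertips, in m); z points along the fingers, y is the line along which they close (so a half turn about z gives the same grasp; the last joint's range is limited). The gripper opens to 87 mm and grips with 3 to 60 N. Pads are 19 mm wide; open, the fingers measure 117 mm over their backs; the gripper's body (75 mm by 190 mm) begins 51 mm behind the grasp point.
Start: joints at [1.069, 0.527, 1.433, -0, 1.181, -0.178], TCP at [0.198, 0.593, 0.234] pointing down, gripper open.
Joint ranges: [-3.08, 3.08], [-0.75, 2.2], [0.22, 2.44], [-1.43, 4.57], [0, 2.65], [-2.85, 2.85]. Speed limits (rad/s): [2.79, 2.79, 3.14, 3.14, 3.14, 3.14].

## Interface

Orientations are given as a unit quaternion [x, y, z, w].
In Python, from rig import robot gives the robot as it stands.
- The arm moves only by the tool jog_arm, never from a script. Its argument "motion" is one flat list of numbers, 7 for each row, row after row: the shift along the tool's x, y, z scaled (see below), then the turn, a rotation vector about the tool's x, y, z scaled (see below), then the gripper's target within -1 to 1 (shut at 1, half-way at 0, fully open at -1). In form: [x, y, z, rx, ry, rz, hand, x, y, z, rx, ry, rz, hand, ...]. A call has 1 to 12 rows; each row shifts and turns the commanded pose from where the row before left it, along the tool's axes as they then stand; what a row does not reach is not made up. The controller multiplies each number of a shift by 4 cm and each number of a turn by 4 degrees. A row lasts 1/8 s, in which the tool goes at most 62.5 mm and 10.7 degrees, less where a joint would pass 70% of its speed; a pose out of reach is approached as far as the arm can. A call with a number of a shift or a turn outside -1 to 1 is refused whole. A call with a gripper value outside its range is refused whole. The fingers move at their own pace and stop on an object; "grip_force" is the grip in N (left out, the last holds). Time passes only in rows, so rows that do not move let the fingers close. It gives the time, the measured TCP pose, the force, the opening and the grip force at its end, in the units of the state.
- robot.get_obs(): the state, without advancing time (a new reading comes with each control period).
- robot.camera(name): name is "scene" or "top" or "wrist"; returns the picture (480x640x3 uint8, blue, green, red); there is no depth.
- robot.calibration(name): a dict with "fx", "fy", "cx", "cy" (pixels), "R" (3x3) and "t" (3): a world point X has camera coordinates R X + t; the wrist camera has in their place "T_tool_cam" (4x4, takes a point from camera to tool coordinates, whose origin is the TCP and whose axes are the flange's). Camera axes: x right, y down, z forward; pixel columns grow to the right and rows downward; lengths in m; the calibration is good to about 2 mm. A picture is of the moment at which its call begins: read the wrist's pose just before it. calibration takes no time and is no camera call.
- robot.hand_in(): hands the job in; it is judged then, once.
The state is a dict: "time": time; "q": joint angles; "joint_velocities": joint speeds; "joint_torque": joint torques, N m; "position": TCP position; "tool_rot": TCP orientation; "ft_force": force on the tool from outside, world axes, zero at the start; "moment": the same for the moment, N m; "grip_width": finger opening in m; "grip_force": force on a finger pad.
Only numpy, scipy, OpenCV 4.12 (cv2) and the standard library are available. Lean on these libraries where they do the work, as an engineer would, in place of code of your own. Each camera call takes 0.05 s, during which the arm holds its last target. There are 200 camera calls.

## Task

The orange solenoid coil on the injection pump has failed and sits tight on its two pins. While it is still on its pins, rock it clearly (about 8 degrees) first towards the pump's round drive flange and then back past upright the other way, until it rises free; then stand it upright on the floor of the blue tray, without dropping it. Leave the grey coil seated and undisturbed.

Things in the scene. Friction and masses are not known exactly. Their poses are not given: they have to be found in the camera images.
- coil_orange: Failed solenoid coil, about 0.2 kg: orange body 64 (x) x 36 (y) x 45 mm tall, centred on it a black grip block 30 (x) x 24 (y) x 32 mm tall, to be pinched across its 24 mm. Origin at the centre of the underside, z up, x along the pump's x. Held on its two pins by friction: a straight pull needs some 20 N. It rocks about its y, pivoting on either end of its underside, up to 12 degrees; its top leans to +x when rocked towards the flange. Free once 14 mm up.
- coil_grey: Sound coil of the same make, tight on the other seat; leave it alone. Grey body 64 (x) x 36 (y) x 45 mm tall, centred on it a black grip block 30 (x) x 24 (y) x 32 mm tall, to be pinched across its 24 mm. Origin at the centre of the underside, z up, x along the pump's x. Either coil may be on either seat.
- pump: Injection pump, fixed: aluminium block 220 (x) x 110 (y) mm, 76 mm tall, round drive flange 100 mm across on its +x end. Origin at the bench under the block's centre. Two steel seats, tops 90 mm above the bench, at x = -50 and +50 mm, y = 0. On each stand two sprung brass pins 14 mm tall, 45 mm apart along x, in holes of the coil.
- tray: Open blue parts tray, fixed: 170 mm (x) by 130 mm (y) by 30 mm tall, walls and floor 5 mm thick, empty. Origin at the centre of its underside; its inner floor is 5 mm above it.
Mind the look-alikes: they are no part of the job. Of the things that look like the tray, take the one that is farthest to the robot's left at the start. Several things have the shape of the coil_orange; the one meant has the colours described above.

How it is judged:
On the way, in this order (a step that is already met when the one before it is completed fails the run):
1. the orange coil, still on its pins, is rocked at least 5 degrees with its top towards the drive flange (angle between coil_orange's own x axis and vertical above 1.658 rad and z of coil_orange in the frame of pump below 0.106 m), for 0.1 s.
2. then, still on its pins, at least 5 degrees the other way (angle between coil_orange's own x axis and vertical below 1.484 rad and z of coil_orange in the frame of pump below 0.106 m), for 0.1 s.
At the end, for the whole second after the job is handed in: The orange coil stands upright (within 5 degrees), at rest, on the tray's floor (underside within 7 mm of it, centre inside the tray), and the grey coil is still on its seat, moved less than 6 mm (x of coil_orange in the frame of tray between -0.07 and 0.07 m and y of coil_orange in the frame of tray between -0.05 and 0.05 m and z of coil_orange in the frame of tray below 0.012 m and angle between each of coil_orange, coil_grey's own z axis and vertical below 0.09 rad and linear speed of coil_orange below 0.02 m/s and distance of coil_grey from where it was at the start of the episode below 0.006 m); the robot touches nothing.
It fails at once if the grey coil is pulled or tipped (moved over 10 mm or tilted over 8 degrees) (distance of coil_grey from where it was at the start of the episode above 0.01 m or angle between coil_grey's own z axis and vertical above 0.14 rad).
It fails at once if the orange coil is dropped or thrown: off its seat, over 25 mm above the tray's floor and not held (distance of coil_orange from where it was at the start of the episode above 0.04 m and z of coil_orange in the frame of tray above 0.03 m and contact force between coil_orange and the fingers below 0.05 N).
It also fails if it takes over 54 s, if anything falls off the work surface, if the arm or the gripper's body presses on something with over 40 N, if the wrist force passes 120 N, or if a joint passes its speed limit or range.

## Working session

There is one attempt and no reset: what is moved stays moved. The work goes in short steps, Python scripts to look and compute and a tool call to move; the robot and the scene stay as the last step left them, time stands still between calls to the robot, and variables do not carry over. Pictures are saved under pics/ and viewed, at most 11 in all, crops included, and the job is handed in when it is done.

Besides the shell and the picture viewer there is one more tool, called after ">>>" as name(argument=value, ...), one argument or row to a line, values as JSON. jog_arm: Moves the arm, as the interface text tells. Shifts and turns lie within -1 to 1; 1 stands for 4 cm of shift or 4 degrees of turn. Its arguments: {"type":"object","properties":{"motion":{"type":"array","items":{"type":"number"}},"grip_force":{"type":"number"}},"required":["motion"]}

```bash
mkdir -p pics; ls; python3 - <<'E'
from rig import robot
import cv2
o=robot.get_obs();print(o, robot.tip_reach)
for n in("scene","top"):
    cv2.imwrite(f"pics/{n}0.png",robot.camera(n)); c=robot.calibration(n);print(n,c)
print(robot.calibration("wrist"))
E
```

```text
pics
{'time': 0.0, 'q': array([ 1.06946463e+00,  5.28435426e-01,  1.43389904e+00,  8.09843788e-06,
        1.18137445e+00, -1.78490806e-01]), 'joint_velocities': array([-9.13332564e-04, -1.79856693e-04,  7.41341906e-04,  4.56792881e-06,
       -1.23807976e-03,  3.47867002e-04]), 'joint_torque': array([-1.06223804e-03, -4.40041924e+01, -1.76588720e+01,  6.32591662e-02,
        5.82140882e-02, -1.73914450e-04]), 'position': array([0.19791109, 0.59209881, 0.23259152]), 'tool_rot': array([ 1.60721780e-01,  9.86999184e-01, -9.96342418e-04, -3.56315234e-04]), 'ft_force': array([ 0.30431738, -0.0880696 ,  0.50408103]), 'moment': array([-0.05088214,  0.00599821, -0.05782619]), 'grip_force': 0.0, 'grip_width': 0.08716029382094446} 0.011
scene {'fx': 444.65139479878184, 'fy': 444.65139479878184, 'cx': 314.4847347018642, 'cy': 242.2783665445441, 'R': array([[ 0.10179079,  0.99479638,  0.0043359 ],
       [ 0.62091728, -0.06012775, -0.78156663],
       [-0.77723894,  0.08224852, -0.62380671]]), 't': array([ 0.05332582, -0.29431359,  1.31906016])}
top {'fx': 441.75689775903965, 'fy': 441.75689775903965, 'cx': 323.6551808692681, 'cy': 233.38220416791435, 'R': array([[-0.0125516 , -0.99988484,  0.00852989],
       [-0.99391774,  0.01154241, -0.10951851],
       [ 0.10940744, -0.00985264, -0.99394816]]), 't': array([-0.11075989,  0.5978187 ,  0.89237968])}
{'fx': 359.4116175795232, 'fy': 359.4116175795232, 'cx': 324.1403594449548, 'cy': 241.98302862558623, 'T_tool_cam': array([[ 1.35123018e-04, -9.52014228e-01, -3.06053739e-01,
         8.52905377e-02],
       [ 9.99999930e-01,  2.21309152e-05,  3.72660248e-04,
         1.10244104e-05],
       [-3.48004609e-04, -3.06053768e-01,  9.52014165e-01,
        -1.51031099e-01],
       [ 0.00000000e+00,  0.00000000e+00,  0.00000000e+00,
         1.00000000e+00]])}
```

View pics/scene0.png

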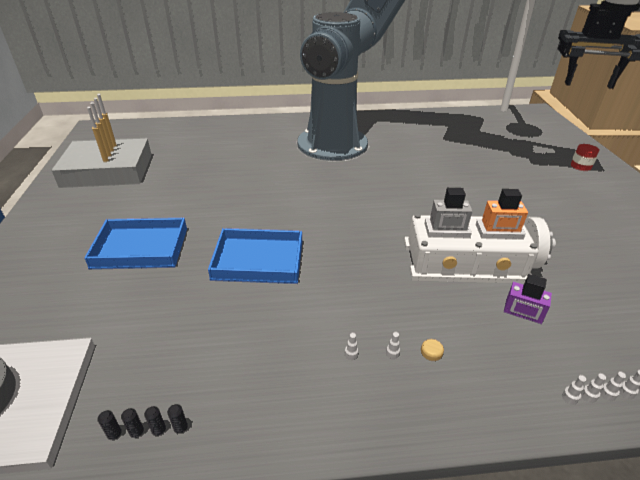

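View pics/top0.png

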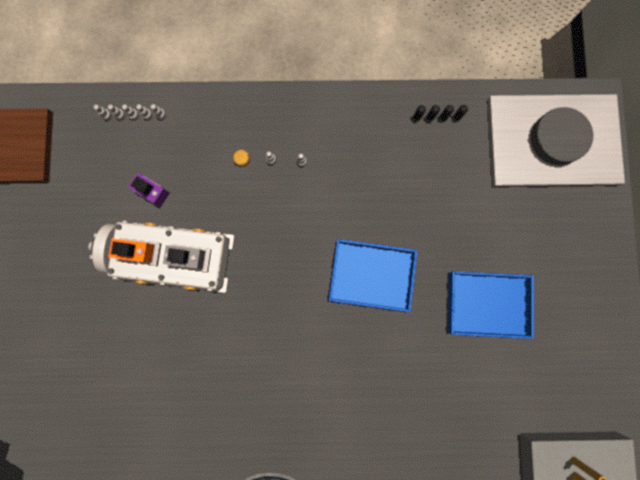

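The scene picture shows the orange coil (505,215) on the flange-side seat, the grey coil (451,213), and a loose purple coil (528,300). It also shows two blue trays, at (138,243) and (256,256).

- **Orange coil, could be confused with:** orange scene(505,215)/top(131,250), grey scene(451,213)/top(185,257), purple scene(528,300)/top(149,189). I choose orange.
- **Tray:** scene(256,256)/top(373,276) or scene(138,243)/top(491,305). The robot's left is +y, which is left in the top view, so I choose top(373,276).

```bash
cat > h.py <<'E'
import numpy as np, cv2
from rig import robot
from scipy.spatial.transform import Rotation as Ro
def cam(n,obs=None):
    c=robot.calibration(n)
    if n!="wrist": return c,np.array(c["R"]),np.array(c["t"])
    T=np.eye(4);T[:3,:3]=Ro.from_quat(obs["tool_rot"]).as_matrix();T[:3,3]=obs["position"]
    M=np.linalg.inv(T@c["T_tool_cam"]);return c,M[:3,:3],M[:3,3]
def ray(c,uv,z):
    k,R,t=c;d=R.T@np.array([(uv[0]-k["cx"])/k["fx"],(uv[1]-k["cy"])/k["fy"],1]);o=-R.T@t
    return o+d*(z-o[2])/d[2]
def proj(c,X):
    k,R,t=c;p=R@X+t;return np.array([k["fx"]*p[0]/p[2]+k["cx"],k["fy"]*p[1]/p[2]+k["cy"]])
def blobs(im,lo,hi,amin=100):
    m=cv2.inRange(cv2.cvtColor(im,cv2.COLOR_BGR2HSV),np.array(lo),np.array(hi))
    cs,_=cv2.findContours(m,cv2.RETR_EXTERNAL,cv2.CHAIN_APPROX_NONE)
    return [c for c in cs if cv2.contourArea(c)>amin]
E
python3 - <<'E'
from h import *
np.set_printoptions(precision=4,suppress=True)
im=cv2.imread("pics/top0.png");c=cam("top")
print("cam pos",-c[1].T@c[2])
for nm,lo,hi,z,a in[("blue",(100,120,60),(125,255,255),.03,1000),("orange",(5,180,120),(18,255,255),.135,150),("purple",(125,100,50),(160,255,255),.045,100),("white",(0,0,150),(180,60,255),.076,3000)]:
    for b in blobs(im,lo,hi,a):
        if nm=="blue": b=cv2.convexHull(b)
        r=cv2.minAreaRect(b);P=np.array([ray(c,p,z) for p in cv2.boxPoints(r)])
        e=P[1]-P[0];f=P[2]-P[1]
        print(nm,r[0],P.mean(0),"sides",np.linalg.norm(e),np.linalg.norm(f),"ang",np.degrees([np.arctan2(e[1],e[0]),np.arctan2(f[1],f[0])]))
cv2.imwrite("pics/crop1.png",cv2.resize(im[205:310,70:250],None,fx=4.4,fy=4.4,interpolation=cv2.INTER_CUBIC))
E
```

```text
cam pos [ 0.4952 -0.1089  0.9534]
blue (490.9932556152344, 304.6425476074219) [ 0.4447 -0.4631  0.03  ] sides 0.13059383552039092 0.18199347472498154 ang [ -5.2394 -93.4217]
blue (372.96026611328125, 275.28515625) [ 0.5083 -0.2196  0.03  ] sides 0.1316552648636158 0.17424931276230224 ang [ -8.8009 -98.6544]
orange (127.78462219238281, 250.2230987548828) [0.5582 0.2456 0.135 ] sides 0.03568751723886967 0.06797272029154246 ang [ -4.7998 -97.8127]
purple (148.35000610351562, 189.4499969482422) [0.6916 0.2465 0.045 ] sides 0.03675868836715024 0.07987333829186649 ang [ -30.5681 -122.9858]
white (170.2394256591797, 255.5412139892578) [0.5515 0.187  0.076 ] sides 0.1167635728779171 0.24212463374119042 ang [ -4.9581 -97.9761]
white (557.4458618164062, 139.17567443847656) [ 0.7821 -0.6009  0.076 ] sides 0.2769054754905393 0.1902426429700724 ang [-89.9966 175.4778]
white (292.5, 41.0) [ 0.9994 -0.061   0.076 ] sides 1.2397437351931746 0.1833265941139689 ang [-90.3879 175.5548]
```

View pics/crop1.png

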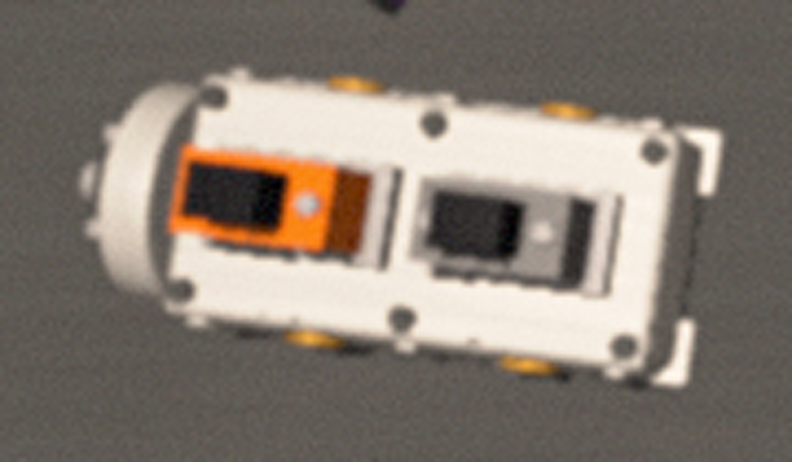

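The crop shows the orange coil with its black block at crop (230,195), nearest the round flange (140,190). The grey coil is at (475,225). The pump's +x therefore points roughly along world +y, and the choice of coil holds.

```bash
cat >> h.py <<'E'
def rows(R,steps,grip):
    """steps: list of (world shift, world-or-tool rotvec deg in tool frame); prints 7-number rows"""
    R=R.copy();out=[]
    for d,rv in steps:
        s=R.T@np.array(d)/.04; t=np.array(rv)/4.
        out.append(np.r_[s,t,grip].round(2)+0.); R=R@Ro.from_rotvec(np.radians(rv)).as_matrix()
    a=np.array(out)
    assert abs(a[:,:6]).max()<=1,a
    for r in out: print(", ".join(f"{v:g}" for v in r)+",")
E
python3 - <<'E'
from h import *
o=robot.get_obs();R=Ro.from_quat(o["tool_rot"]).as_matrix()
d=(np.array([.553,.242,.25])-o["position"])/20
rows(R,[(d,(0,0,4))]*20,-1)
E
```

```text
-0.56, -0.27, -0.02, 0, 0, 1, -1,
-0.58, -0.23, -0.02, 0, 0, 1, -1,
-0.59, -0.19, -0.02, 0, 0, 1, -1,
-0.6, -0.15, -0.02, 0, 0, 1, -1,
-0.61, -0.11, -0.02, 0, 0, 1, -1,
-0.62, -0.07, -0.02, 0, 0, 1, -1,
-0.62, -0.02, -0.02, 0, 0, 1, -1,
-0.62, 0.02, -0.02, 0, 0, 1, -1,
-0.62, 0.06, -0.02, 0, 0, 1, -1,
-0.61, 0.11, -0.02, 0, 0, 1, -1,
-0.61, 0.15, -0.02, 0, 0, 1, -1,
-0.59, 0.19, -0.02, 0, 0, 1, -1,
-0.58, 0.23, -0.02, 0, 0, 1, -1,
-0.56, 0.27, -0.02, 0, 0, 1, -1,
-0.54, 0.31, -0.02, 0, 0, 1, -1,
-0.52, 0.35, -0.02, 0, 0, 1, -1,
-0.49, 0.38, -0.02, 0, 0, 1, -1,
-0.46, 0.42, -0.02, 0, 0, 1, -1,
-0.43, 0.45, -0.02, 0, 0, 1, -1,
-0.4, 0.48, -0.02, 0, 0, 1, -1,
```

>>> jog_arm(
  motion=[-0.56,-0.27,-0.02,0,0,1,-1,-0.58,-0.23,-0.02,0,0,1,-1,-0.59,-0.19,-0.02,0,0,1,-1,-0.6,-0.15,-0.02,0,0,1,-1,-0.61,-0.11,-0.02,0,0,1,-1,-0.62,-0.07,-0.02,0,0,1,-1,-0.62,-0.02,-0.02,0,0,1,-1,-0.62,0.02,-0.02,0,0,1,-1,-0.62,0.06,-0.02,0,0,1,-1,-0.61,0.11,-0.02,0,0,1,-1],
)

```text
time: 1.35
position: [0.3756, 0.4177, 0.2411]
tool_rot: [0.49, 0.872, -0.001, -0.0]
ft_force: [0.5, 0.9, 0.7]
grip_width: 0.087
grip_force: 0.0
```

>>> jog_arm(
  motion=[-0.61,0.15,-0.02,0,0,1,-1,-0.59,0.19,-0.02,0,0,1,-1,-0.58,0.23,-0.02,0,0,1,-1,-0.56,0.27,-0.02,0,0,1,-1,-0.54,0.31,-0.02,0,0,1,-1,-0.52,0.35,-0.02,0,0,1,-1,-0.49,0.38,-0.02,0,0,1,-1,-0.46,0.42,-0.02,0,0,1,-1,-0.43,0.45,-0.02,0,0,1,-1,-0.4,0.48,-0.02,0,0,1,-1,0,0,0,0,0,0,-1],
)

```text
time: 2.72
position: [0.5547, 0.2422, 0.2495]
tool_rot: [0.759, 0.652, 0.0, 0.0]
ft_force: [0.1, 0.4, -0.3]
grip_width: 0.0869
grip_force: 0.0
```

```bash
python3 - <<'E'
from h import *
import pickle
o=robot.get_obs();im=robot.camera("wrist");cv2.imwrite("pics/w1.png",im);pickle.dump(o,open("o1.pkl","wb"))
print(o["time"],o["position"],Ro.from_quat(o["tool_rot"]).as_matrix().round(3),o["joint_velocities"].round(3))
E
```

```text
2.725 [0.55471195 0.24223144 0.24947428] [[ 0.151  0.989  0.001]
 [ 0.989 -0.151  0.   ]
 [ 0.     0.001 -1.   ]] [ 0.033 -0.011  0.031  0.022  0.013 -0.013]
```

View pics/w1.png

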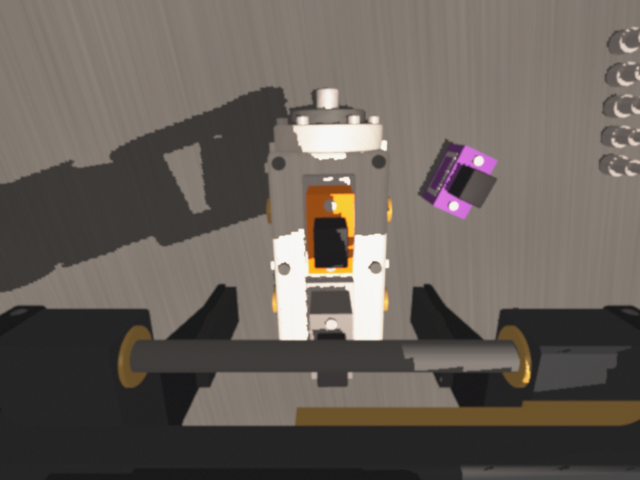

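The wrist picture shows the orange coil at (330,230), with its black block top around (330,243). The grey coil is below it at (330,320), and the flange is at the top.

```bash
python3 - <<'E'
from h import *
import pickle
np.set_printoptions(precision=4,suppress=True)
o=pickle.load(open("o1.pkl","rb"));c=cam("wrist",o);im=cv2.imread("pics/w1.png")
print("cam",-c[1].T@c[2])
b=max(blobs(im,(4,150,60),(22,255,255),300),key=cv2.contourArea)
def rep(nm,b,z):
    r=cv2.minAreaRect(b);P=np.array([ray(c,p,z) for p in cv2.boxPoints(r)])
    e=P[1]-P[0];f=P[2]-P[1];print(nm,r,cv2.boundingRect(b),"\n",P.mean(0),np.linalg.norm(e),np.linalg.norm(f),np.degrees([np.arctan2(e[1],e[0]),np.arctan2(f[1],f[0])]))
rep("body",cv2.convexHull(b),.135)
m=(im.max(2)<60).astype(np.uint8);m[:, :300]=0;m[:,365:]=0;m[:205]=0;m[280:]=0
cs,_=cv2.findContours(m,cv2.RETR_EXTERNAL,cv2.CHAIN_APPROX_NONE);b2=max(cs,key=cv2.contourArea);rep("block",b2,.167)
# long-edge direction via left/right border fits of orange
x,y,w,h=cv2.boundingRect(b);mask=np.zeros(im.shape[:2],np.uint8);cv2.drawContours(mask,[cv2.convexHull(b)],-1,1,-1)
for z,mk,r0,r1 in((.135,mask,y+25,y+h-8),):
    L=np.array([(np.flatnonzero(mk[v])[0],v) for v in range(r0,r1)]);Rr=np.array([(np.flatnonzero(mk[v])[-1]+1,v) for v in range(r0,r1)])
    for E in(L,Rr):
        W=np.array([ray(c,p,z)[:2] for p in E]);vx=cv2.fitLine(W.astype(np.float32),cv2.DIST_HUBER,0,.01,.01).ravel();print("edge",vx,np.degrees(np.arctan2(vx[1],vx[0])))
# flange/white pump sides rows
crop=im[170:290,280:380];cv2.imwrite("pics/crop2.png",cv2.resize(crop,None,fx=5,fy=5,interpolation=cv2.INTER_NEAREST)[:600])
# predicted top-view coil block centre comparison
E
```

```text
cam [0.5667 0.3261 0.4005]
body ((467.99993896484375, 413.0), (341.99993896484375, 21.999996185302734), -0.0) (297, 402, 343, 23) 
 [0.6597 0.0592 0.135 ] 0.024965718061133606 0.3098336600136671 [80.0138 -8.7198]
block ((330.0, 242.0), (48.0, 32.0), 90.0) (314, 218, 33, 49) 
 [0.5596 0.251  0.167 ] 0.021377022910675746 0.03441827503466258 [ -8.6806 -97.6014]Traceback (most recent call last):
  File "<stdin>", line 18, in <module>
cv2.error: OpenCV(4.12.0) /io/opencv/modules/imgproc/src/linefit.cpp:618: error: (-215:Assertion failed) npoints2 >= 0 || npoints3 >= 0 in function 'fitLine'
```

```bash
python3 - <<'E'
from h import *
import pickle
np.set_printoptions(precision=4,suppress=True)
o=pickle.load(open("o1.pkl","rb"));c=cam("wrist",o);im=cv2.imread("pics/w1.png")
im2=im.copy();im2[285:]=0;im2[:,:290]=0;im2[:,372:]=0
b=cv2.convexHull(np.vstack(blobs(im2,(3,150,50),(24,255,255),60)))
print(cv2.boundingRect(b))
mask=np.zeros(im.shape[:2],np.uint8);cv2.drawContours(mask,[b],-1,1,-1)
x,y,w,h=cv2.boundingRect(b)
for v in range(y,y+h,6): 
    q=np.flatnonzero(mask[v]);A,B=ray(c,(q[0],v+.5),.135),ray(c,(q[-1]+1,v+.5),.135);print(v,q[0],q[-1]+1,(A+B)[:2]/2,np.linalg.norm(A-B))
for v in(y,y+h):print("end",v,ray(c,(330.5,v),.135),"bottom z.09",ray(c,(330.5,v),.09))
for v in(218,267):print("blk",v,ray(c,(330,v),.167),ray(c,(330,v),.135))
cv2.imwrite("pics/crop2.png",cv2.resize(im[170:290,270:390],None,fx=5,fy=5,interpolation=cv2.INTER_NEAREST))
E
```

```text
(306, 185, 49, 88)
185 327 347 [0.5702 0.2838] 0.014772770349167666
191 307 353 [0.5644 0.2801] 0.034150006101483964
197 306 355 [0.5641 0.2756] 0.03656459092333288
203 306 355 [0.5635 0.2711] 0.03675383202203606
209 306 355 [0.5628 0.2666] 0.03694504216956271
215 306 355 [0.5621 0.262 ] 0.03713825225868337
221 306 354 [0.5611 0.2574] 0.03657147417137763
227 306 354 [0.5604 0.2527] 0.036764751616662907
233 306 354 [0.5597 0.248 ] 0.03696008284254074
239 307 354 [0.5593 0.2431] 0.036383498972114035
245 307 354 [0.5586 0.2383] 0.03657888136609969
251 307 353 [0.5575 0.2335] 0.03599378468507745
257 308 353 [0.5572 0.2285] 0.03540256261787305
263 308 353 [0.5564 0.2235] 0.03559579029053411
269 309 352 [0.5557 0.2184] 0.03420042153563474
end 185 [0.5655 0.2848 0.135 ] bottom z.09 [0.5653 0.2779 0.09  ]
end 273 [0.5553 0.2154 0.135 ] bottom z.09 [0.5533 0.1967 0.09  ]
blk 218 [0.5621 0.2681 0.167 ] [0.5614 0.2601 0.135 ]
blk 267 [0.557  0.2333 0.167 ] [0.5556 0.2206 0.135 ]
```

View pics/crop2.png

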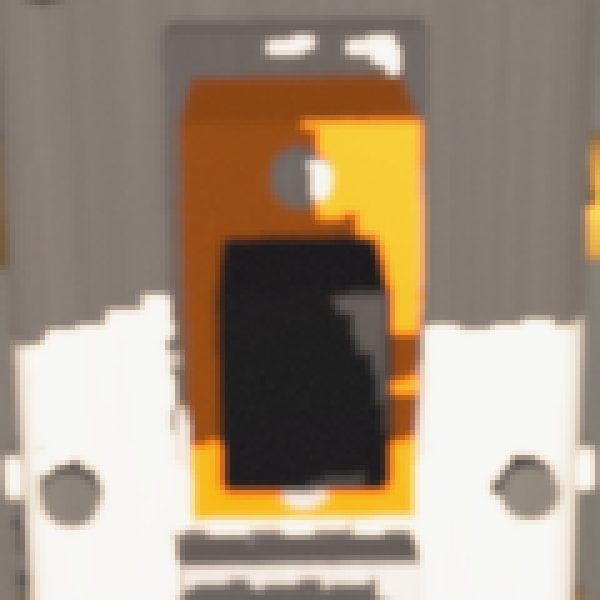

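The crop shows the top face of the body from crop row 120 to 518, which is 63 mm at z=0.135, as it should be. Its centre is at about (0.5597, 0.2466), yaw 81.6°, and the tool x yaw is already 81.3°.

Next I'll align, then descend 100 mm.

>>> jog_arm(
  motion=[0.13,0.11,0.3,0,0,0,-1,0,0,0.4,0,0,0,-1,0,0,0.4,0,0,0,-1,0,0,0.4,0,0,0,-1,0,0,0,0,0,0,-1],
)

```text
time: 3.4
position: [0.5568, 0.2479, 0.1874]
tool_rot: [0.757, 0.653, -0.002, -0.001]
ft_force: [-1.1, 0.2, 0.5]
grip_width: 0.0868
grip_force: 0.0
```

>>> jog_arm(
  motion=[0,0,0,0,0,0,-1,0,0,0,0,0,0,-1],
)

```text
time: 3.65
position: [0.5588, 0.2482, 0.1903]
tool_rot: [0.758, 0.653, 0.001, 0.0]
ft_force: [-0.1, -0.2, -0.1]
grip_width: 0.0871
grip_force: 0.0
```

```bash
python3 - <<'E'
from h import *
o=robot.get_obs();im=robot.camera("wrist");c=cam("wrist",o)
print(o["time"],o["position"],Ro.from_quat(o["tool_rot"]).as_euler('zyx',degrees=True),o["joint_velocities"].round(3))
cv2.imwrite("pics/w2.png",im)
p=np.array([.5597,.2466,.167]);print(proj(c,p),[proj(c,p+np.array([dx*.151+dy*.989,dx*.989-dy*.151,0])).round(1) for dx,dy in((.015,.012),(.015,-.012),(-.015,.012),(-.015,-.012))])
E
```

```text
3.65 [0.55878599 0.24824541 0.19032541] [-8.15022046e+01  9.36499101e-02 -1.79976718e+02] [-0.001 -0.004  0.002  0.001  0.     0.   ]
[327.33343157 295.89645518] [array([350.5, 269.9]), array([304.5, 269.8]), array([349.1, 320.8]), array([305.3, 320.7])]
```

View pics/w2.png

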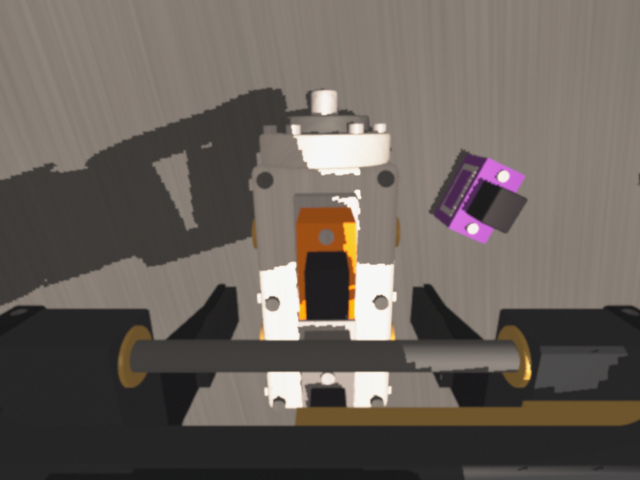

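The block sits at columns 305–349, about 1 mm towards tool +y from the jaws' centre line. I'll apply that small correction, descend, and close.

>>> jog_arm(
  motion=[-0.02,0.03,0.4,0,0,0,-1,0,0,0.4,0,0,0,-1,0,0,0.23,0,0,0,-1,0,0,0,0,0,0,-1,0,0,0,0,0,0,1,0,0,0,0,0,0,1,0,0,0,0,0,0,1,0,0,0,0,0,0,1,0,0,0,0,0,0,1,0,0,0,0,0,0,1],
  grip_force=55,
)

```text
time: 4.95
position: [0.5593, 0.2472, 0.1484]
tool_rot: [0.758, 0.653, 0.0, 0.0]
ft_force: [0.3, -0.5, -0.0]
grip_width: 0.0349
grip_force: 0.0
```

>>> jog_arm(
  motion=[0,0,0,0,0,0,1,0,0,0,0,0,0,1,0,0,0,0,0,0,1,0,0,0,0,0,0,1],
)

```text
time: 5.45
position: [0.5598, 0.2471, 0.1484]
tool_rot: [0.757, 0.653, 0.0, 0.0]
ft_force: [1.7, -0.7, -1.6]
grip_width: 0.0237
grip_force: 54.9
```

```bash
cat > rock.py <<'E'
from h import *
def pose(th,h=.059,half=.032,up=0):
    s,c=np.sin(np.radians(th)),np.cos(np.radians(th)); px=half*np.sign(th)
    # th>0: top to +x, pivot +x end ; returns (x,z_up) of TCP
    return np.array([px-px*c+h*s, px*s+h*c+up])
def gen(seq):
    for (a,ua),(b,ub) in zip(seq,seq[1:]):
        d=pose(b,up=ub)-pose(a,up=ua); t=np.radians(a); s,c=np.sin(t),np.cos(t)
        xt=d[0]*c-d[1]*s; zt=-(d[0]*s+d[1]*c)   # tool x leans down with th, tool z opposite coil z
        print(f"{b:>5}: {xt/.04:.3f}, 0, {zt/.04:.3f}, 0, {-(b-a)/4:.2f}, 0, 1,")
if __name__=="__main__":
    gen([(x,0) for x in(0,2,4,6,8,9.6)]);print();gen([(x,0) for x in(9.6,8,6,4,2,0,-2,-4,-6,-8,-9.6)])
E
python3 rock.py
```

```text
2: 0.052, 0, -0.027, 0, -0.50, 0, 1,
    4: 0.052, 0, -0.027, 0, -0.50, 0, 1,
    6: 0.052, 0, -0.027, 0, -0.50, 0, 1,
    8: 0.052, 0, -0.027, 0, -0.50, 0, 1,
  9.6: 0.041, 0, -0.022, 0, -0.40, 0, 1,

    8: -0.041, 0, 0.023, 0, 0.40, 0, 1,
    6: -0.051, 0, 0.029, 0, 0.50, 0, 1,
    4: -0.051, 0, 0.029, 0, 0.50, 0, 1,
    2: -0.051, 0, 0.029, 0, 0.50, 0, 1,
    0: -0.051, 0, 0.029, 0, 0.50, 0, 1,
   -2: -0.052, 0, -0.027, 0, 0.50, 0, 1,
   -4: -0.052, 0, -0.027, 0, 0.50, 0, 1,
   -6: -0.052, 0, -0.027, 0, 0.50, 0, 1,
   -8: -0.052, 0, -0.027, 0, 0.50, 0, 1,
 -9.6: -0.041, 0, -0.022, 0, 0.40, 0, 1,
```

Gripped at 23.7 mm, and the force is small. First rock, towards the flange, about 8–9°:

>>> jog_arm(
  motion=[0.05,0,-0.03,0,-0.5,0,1,0.05,0,-0.03,0,-0.5,0,1,0.05,0,-0.03,0,-0.5,0,1,0.05,0,-0.03,0,-0.5,0,1,0.02,0,-0.01,0,-0.2,0,1,0,0,0,0,0,0,1,0,0,0,0,0,0,1,0,0,0,0,0,0,1],
)

```text
time: 6.45
position: [0.5608, 0.2562, 0.1525]
tool_rot: [0.755, 0.651, -0.058, 0.05]
ft_force: [3.8, -2.5, -9.0]
grip_width: 0.0235
grip_force: 54.9
```

```bash
python3 - <<'E'
from h import *
o=robot.get_obs();R=Ro.from_quat(o["tool_rot"]).as_matrix();print(np.degrees(np.arcsin(-R[2,0])),o["position"],o["ft_force"],o["moment"],o["grip_width"])
im=robot.camera("scene");cv2.imwrite("pics/s2.png",cv2.resize(im[150:290,400:580],None,fx=4,fy=4,interpolation=cv2.INTER_CUBIC))
E
```

```text
8.826780825912069 [0.56080864 0.25620409 0.15246426] [ 3.82146893 -2.46489575 -8.99460338] [-0.12079054 -1.0143542   0.04910944] 0.023491620315846055
```

View pics/s2.png

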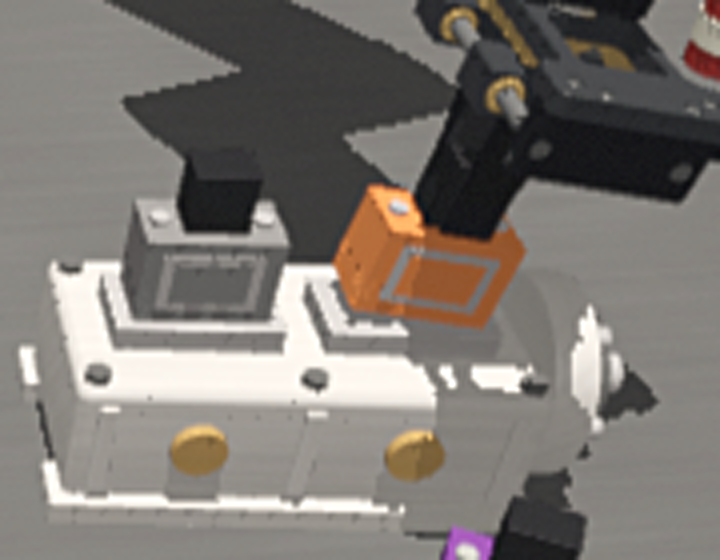

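The orange coil, at crop (430,270), is visibly tilted towards the flange, still on its seat and moving with the tool at 8.8°. The grey coil is undisturbed. Now I'll rock it back past upright.

>>> jog_arm(
  motion=[-0.02,0,0.01,0,0.2,0,1,-0.05,0,0.03,0,0.5,0,1,-0.05,0,0.03,0,0.5,0,1,-0.05,0,0.03,0,0.5,0,1,-0.05,0,0.03,0,0.5,0,1,0,0,0,0,0,0,1,-0.05,0,-0.03,0,0.5,0,1,-0.05,0,-0.03,0,0.5,0,1,-0.05,0,-0.03,0,0.5,0,1,-0.05,0,-0.03,0,0.5,0,1,0,0,0,0,0,0,1,0,0,0,0,0,0,1],
)

```text
time: 8.0
position: [0.558, 0.2391, 0.1529]
tool_rot: [0.756, 0.651, 0.053, -0.046]
ft_force: [2.0, 1.1, -1.4]
grip_width: 0.0233
grip_force: 54.9
```

```bash
python3 - <<'E'
from h import *
o=robot.get_obs();R=Ro.from_quat(o["tool_rot"]).as_matrix();print(np.degrees(np.arcsin(-R[2,0])),o["position"],o["ft_force"],o["moment"],o["grip_width"])
im=robot.camera("scene");cv2.imwrite("pics/s3.png",cv2.resize(im[150:290,400:580],None,fx=4,fy=4,interpolation=cv2.INTER_CUBIC))
E
```

```text
-8.015300652216467 [0.557977   0.23910281 0.15287357] [ 1.99541612  1.13477362 -1.42616598] [-0.07459486 -0.3929249   0.04004038] 0.023251593575033806
```

View pics/s3.png

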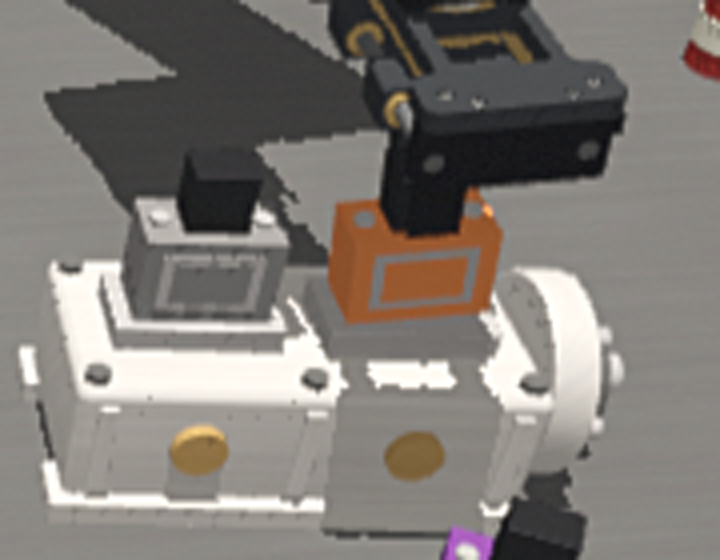

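The coil is now tilted the other way, by about 7° in the picture. I'll add 1.6° for margin and hold, then draw it slowly up while watching the force.

>>> jog_arm(
  motion=[-0.04,0,-0.02,0,0.4,0,1,0,0,0,0,0,0,1,0,0,0,0,0,0,1,0,0,-0.05,0,0,0,1,0,0,-0.05,0,0,0,1,0,0,-0.05,0,0,0,1,0,0,0,0,0,0,1],
)

```text
time: 8.93
position: [0.5567, 0.2361, 0.1597]
tool_rot: [0.755, 0.651, 0.062, -0.055]
ft_force: [-1.0, -1.8, -1.4]
grip_width: 0.0234
grip_force: 54.9
```

>>> jog_arm(
  motion=[0,0,-0.3,0,0,0,1,0,0,-0.4,0,0,0,1,0,0,-0.5,0,-0.5,0,1,0,0,-0.5,0,-0.5,0,1,0,0,-0.4,0,-0.5,0,1,0,0,-0.4,0,-0.5,0,1,0,0,-0.3,0,-0.4,0,1,0,0,0,0,0,0,1,0,0,0,0,0,0,1],
)

```text
time: 10.05
position: [0.5553, 0.2228, 0.2708]
tool_rot: [0.758, 0.653, 0.0, -0.0]
ft_force: [0.1, 0.7, -1.9]
grip_width: 0.0236
grip_force: 54.9
```

```bash
python3 - <<'E'
from h import *
np.set_printoptions(precision=4,suppress=True)
o=robot.get_obs();R=Ro.from_quat(o["tool_rot"]).as_matrix();print(o["time"],R.round(3),o["position"],o["ft_force"],o["moment"],o["grip_width"])
im=robot.camera("scene");cv2.imwrite("pics/s4.png",cv2.resize(im[60:290,200:580],None,fx=2.1,fy=2.1,interpolation=cv2.INTER_CUBIC))
# tray from both views: rim corners at z=.03
for n in("top","scene"):
    im=robot.camera(n);c=cam(n)
    bs=[cv2.convexHull(b) for b in blobs(im,(100,120,60),(125,255,255),1000)]
    b=max(bs,key=lambda b:ray(c,cv2.minAreaRect(b)[0],.03)[1])
    q=cv2.approxPolyDP(b,.03*cv2.arcLength(b,True),True)[:,0]
    P=np.array([ray(c,p,.03) for p in q]);e=np.diff(np.vstack([P,P[:1]]),axis=0)
    print(n,len(q),P[:,:2].tolist(),P.mean(0),np.linalg.norm(e,axis=1),np.degrees(np.arctan2(e[:,1],e[:,0])))
E
```

```text
10.05 [[ 0.148  0.989  0.   ]
 [ 0.989 -0.148  0.001]
 [ 0.001 -0.    -1.   ]] [0.5553 0.2228 0.2708] [ 0.081   0.6769 -1.8832] [-0.0701  0.0809  0.0729] 0.023635540400003978
top 4 [[0.5824945395153445, -0.14585729937340142], [0.559477384011716, -0.3113086053481555], [0.4354154568942675, -0.2944756136864163], [0.4580540096817855, -0.12525632240529225]] [ 0.5089 -0.2192  0.03  ] [0.167  0.1252 0.1707 0.1261] [-97.92   172.2732  82.3801  -9.4   ]
scene 4 [[0.4382805725965071, -0.29417813277397586], [0.4611957264658564, -0.12931588782681946], [0.6140297425571759, -0.14861730725392996], [0.590580344439809, -0.30693199922306635]] [ 0.526  -0.2198  0.03  ] [0.1664 0.154  0.16   0.1528] [ 82.0868  -7.1978 -98.4253 175.2131]
```

View pics/s4.png

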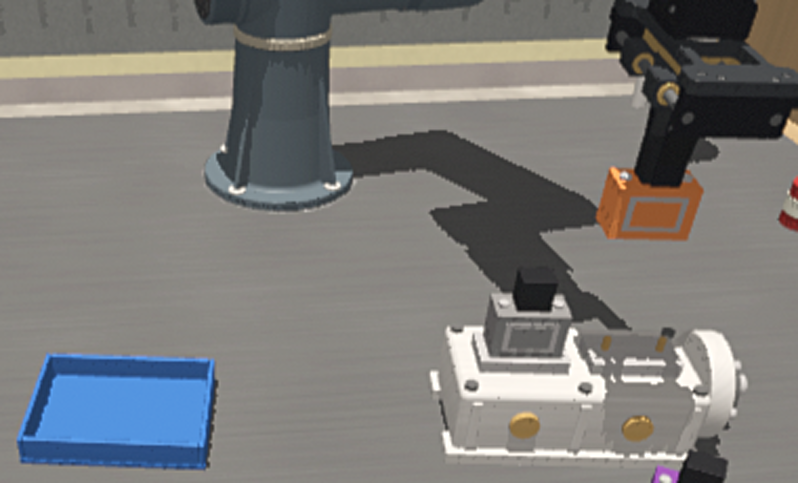

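The coil hangs free and upright at crop (650,210), clear of both pins, and the grey coil is still seated. The tray centre is about (0.509, -0.219), yaw 82°, with a rim of about 0.168 x 0.126 m, which matches the size given. I'll carry the coil over at this height, z=0.271, so its underside is at about 0.21 and clears the grey coil's 0.167.

>>> jog_arm(
  motion=[-0.3,0.03,0,0,0,0,1,-0.6,0.03,0,0,0,0,1,-0.7,0.03,0,0,0,0,1,-0.7,0.03,0,0,0,0,1,-0.7,0.03,0,0,0,0,1,-0.7,0.03,0,0,0,0,1,-0.7,0.03,0,0,0,0,1,-0.7,0.03,0,0,0,0,1,-0.7,0.03,0,0,0,0,1,-0.7,0.03,0,0,0,0,1,-0.7,0.03,0,0,0,0,1,-0.7,0.03,0,0,0,0,1],
)

```text
time: 11.7
position: [0.5225, -0.0935, 0.2704]
tool_rot: [0.758, 0.653, -0.0, -0.0]
ft_force: [-0.7, 0.4, -0.7]
grip_width: 0.0236
grip_force: 54.9
```

>>> jog_arm(
  motion=[-0.7,0.03,0,0,0,0,1,-0.7,0.03,0,0,0,0,1,-0.7,0.03,0,0,0,0,1,-0.6,0.03,0,0,0,0,1,-0.4,0,0,0,0,0,1,-0.1,0,0,0,0,0,1,0,0,0,0,0,0,1,0,0,0,0,0,0,1],
)

```text
time: 12.7
position: [0.509, -0.2183, 0.2705]
tool_rot: [0.757, 0.653, 0.0, -0.0]
ft_force: [0.4, 0.6, -1.1]
grip_width: 0.0235
grip_force: 54.9
```

```bash
python3 - <<'E'
from h import *
np.set_printoptions(precision=4,suppress=True)
o=robot.get_obs();R=Ro.from_quat(o["tool_rot"]).as_matrix();print(o["time"],R.round(3),o["position"],o["ft_force"],o["grip_width"])
im=robot.camera("scene");c=cam("scene");cv2.imwrite("pics/s5.png",cv2.resize(im[100:300,150:350],None,fx=3,fy=3,interpolation=cv2.INTER_CUBIC))
b=max(blobs(im,(5,150,80),(18,255,255),100),key=cv2.contourArea);bot=b[:,0][b[:,0,1].argmax()];print(cv2.boundingRect(b))
# predicted underside corners for nominal hold
for dx,dy in((.032,.018),(-.032,.018)): print(proj(c,o["position"]+np.array([dx*.148+dy*.989,dx*.989-dy*.148,-.059])))
E
```

```text
12.7 [[ 0.147  0.989 -0.   ]
 [ 0.989 -0.147  0.001]
 [ 0.001 -0.    -1.   ]] [ 0.509  -0.2183  0.2705] [ 0.3946  0.6158 -1.1478] 0.023545907337908803
(227, 139, 42, 34)
[267.618  172.9725]
[230.3744 171.9556]
```

View pics/s5.png

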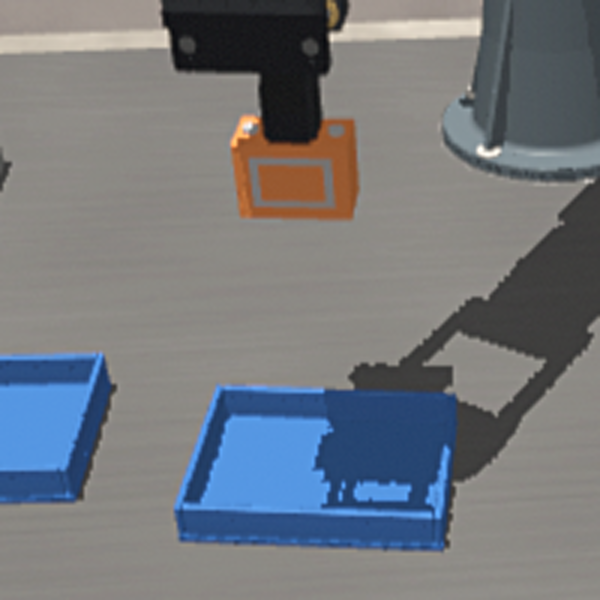

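The coil is above the tray and upright. Its lower edge, at rows 171–173, matches the nominal grip. The TCP should be at about 0.064 when the coil stands on the floor, so I'll lower to just above that and then creep down.

>>> jog_arm(
  motion=[0,0,0.4,0,0,0,1,0,0,0.6,0,0,0,1,0,0,0.7,0,0,0,1,0,0,0.7,0,0,0,1,0,0,0.7,0,0,0,1,0,0,0.7,0,0,0,1,0,0,0.6,0,0,0,1,0,0,0.4,0,0,0,1,0,0,0.2,0,0,0,1,0,0,0,0,0,0,1,0,0,0,0,0,0,1],
)

```text
time: 14.12
position: [0.5096, -0.2195, 0.0713]
tool_rot: [0.758, 0.653, 0.0, 0.001]
ft_force: [-0.6, 0.4, -0.6]
grip_width: 0.0238
grip_force: 54.9
```

>>> jog_arm(
  motion=[0,0,0.03,0,0,0,1,0,0,0.03,0,0,0,1,0,0,0.03,0,0,0,1,0,0,0,0,0,0,1,0,0,0,0,0,0,1],
)

```text
time: 14.75
position: [0.509, -0.2192, 0.0669]
tool_rot: [0.758, 0.653, -0.0, -0.0]
ft_force: [-0.5, -1.2, -0.9]
grip_width: 0.0238
grip_force: 54.9
```

>>> jog_arm(
  motion=[0,0,0.03,0,0,0,1,0,0,0.03,0,0,0,1,0,0,0,0,0,0,1,0,0,0,0,0,0,1],
)

```text
time: 15.25
position: [0.509, -0.2192, 0.0645]
tool_rot: [0.758, 0.653, -0.0, -0.0]
ft_force: [0.0, 0.0, -1.5]
grip_width: 0.0233
grip_force: 54.9
```

>>> jog_arm(
  motion=[0,0,0.03,0,0,0,1,0,0,0,0,0,0,1,0,0,0,0,0,0,1],
)

```text
time: 15.62
position: [0.5092, -0.2193, 0.0634]
tool_rot: [0.758, 0.653, 0.0, 0.0]
ft_force: [-0.2, -0.5, -0.9]
grip_width: 0.0237
grip_force: 54.9
```

No contact yet, so I'll creep further.

>>> jog_arm(
  motion=[0,0,0.03,0,0,0,1,0,0,0,0,0,0,1,0,0,0,0,0,0,1],
)

```text
time: 16.0
position: [0.5092, -0.2192, 0.0633]
tool_rot: [0.757, 0.653, 0.0, 0.0]
ft_force: [-1.0, 0.5, 6.9]
grip_width: 0.0236
grip_force: 54.9
```

>>> jog_arm(
  motion=[0,0,0.03,0,0,0,1,0,0,0,0,0,0,1,0,0,0,0,0,0,1],
)

```text
time: 16.38
position: [0.5093, -0.2193, 0.0633]
tool_rot: [0.757, 0.653, 0.0, 0.001]
ft_force: [-1.1, 1.7, 15.4]
grip_width: 0.0235
grip_force: 54.9
```

Contact with the floor, at 15 N. I'll relieve it by 1 mm, open, and rise.

>>> jog_arm(
  motion=[0,0,-0.03,0,0,0,1,0,0,0,0,0,0,0.2,0,0,0,0,0,0,0,0,0,0,0,0,0,-0.3,0,0,0,0,0,0,-0.3,0,0,0,0,0,0,-0.3,0,0,-0.3,0,0,0,-0.3,0,0,-0.7,0,0,0,-0.3,0,0,-0.9,0,0,0,-0.3,0,0,-0.9,0,0,0,-0.3,0,0,-0.9,0,0,0,-0.3,0,0,0,0,0,0,-0.3],
)

```text
time: 17.88
position: [0.5109, -0.2203, 0.2141]
tool_rot: [0.757, 0.653, 0.001, 0.004]
ft_force: [-0.1, -0.5, -0.7]
grip_width: 0.0564
grip_force: 0.0
```

```bash
python3 - <<'E'
from h import *
o=robot.get_obs();print(o["time"],o["position"],o["ft_force"],o["grip_width"])
im=robot.camera("scene");cv2.imwrite("pics/s6.png",cv2.resize(im[130:300,180:580],None,fx=2,fy=2,interpolation=cv2.INTER_CUBIC))
E
```

```text
17.875 [ 0.5108821  -0.22028633  0.2140695 ] [-0.05649738 -0.45944837 -0.73947257] 0.05640754505167047
```

View pics/s6.png

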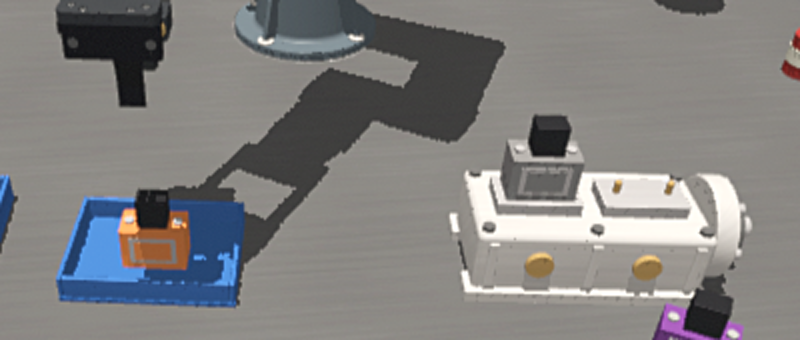

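The orange coil stands upright in the middle of the tray at crop (155,235), the grey coil is seated at (545,165), and the gripper is clear. Handing in.

```bash
python3 -c "
from rig import robot
print(robot.hand_in())"
```

```text
the job is handed in; nothing more can be done
None
```

The job is handed in, with no verdict shown: I rocked the orange coil about 8.8° towards the flange and then past upright to about 9.6° the other way (tool angles), and it now stands upright on the tray floor; the grey coil still looks seated in the last picture.

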